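Nest the cans of a three-layer magnetic shield

TASK

Put the three-layer magnetic shield together: lay the two loose cans on the stand's white slide strips, the open one in front of the outer can's mouth and the smaller capped one behind it, then push the row along so that the small can goes fully home inside the open can and the open can fully home inside the outer one. Do not disturb the other things on the desk.

Things in the scene. Friction and masses are not known exactly. Their poses are not given: they have to be found in the camera images.
- stand: Fixed stand, dark steel base 312 x 70 mm (96 mm wide under the outer can; x from -216 to +96 mm, top at z = 12 mm), carrying the clamped outer can and, before its mouth, two stepped pairs of white slide strips. Origin on the desk below the outer can's mouth, under the axis; +x is the push direction, z up. Strips reach 22 mm to either side of the axis and at most 32 mm above the desk.
- outer_mouth (a point): Centre of the mouth of the outer can (stand frame x = 0, y = 0, z = 52 mm). Plain steel can lying along the stand's x axis, open towards -x: outside 76 mm, bore 68 mm, inner floor 80 mm inside the mouth, top 90 mm above the desk.
- outer_seat (a point): Point on the outer can's axis, 35 mm inside its mouth (stand frame x = 35, y = 0, z = 52 mm). With the middle can fully home, its centre lies 4 mm below this point and its rim stands 10 mm proud of the outer can's rim.
- middle_strips (a point): Where the centre of a middle can lies when laid in the middle of its strips (stand frame x = -56, y = 0, z = 50 mm); these strips run from x = -108 to -4 mm and hold the can just above the inside of the outer can's mouth.
- inner_strips (a point): Where the origin of an inner can lies when laid on its strips, knob outwards (stand frame x = -163, y = 0, z = 47.5 mm); these higher strips run from x = -210 to -111 mm and hold it just above the inside of the middle can's mouth.
- middle_can: Loose plain steel can, open at one end: 60 mm outside, 90 mm long, bore 54 mm, floor 4 mm, 0.22 kg. Starts lying on the desk. Origin on its axis at mid-length, 30 mm above what it lies on; own x axis along the can from the mouth (-x) to the closed end (+x), at the start within 30 degrees of the stand's x axis. It may roll about x.
- inner_can: Loose plain steel can, cap on: 46 mm outside, 94 mm long, 0.16 kg, black knob on the capped end. Starts lying on the desk. Origin on its axis at the middle of the 94 mm, 23 mm above what it lies on; own x axis from the knob end (-x) to the bevelled end (+x), at the start within 30 degrees of the stand's x axis. Home in the middle can, its origin lies 6 mm nearer the mouth than that can's origin.
- knob_tip (a point): Centre of the end face of the inner can's knob (16 mm in diameter, 16 mm long; 63 mm behind the inner can's origin). With the inner can fully home it stands 24 mm proud of the middle can's rim.
- specimen_cup: Bystander: white open plastic cup, 73 mm wide, 42 mm high, nearest of the cups to the work; origin at the centre of its underside.
- mouse: Bystander: black computer mouse, 115 x 61 x 36 mm, to the right of the stand; origin at the centre of its underside.
- grip_tool: Bystander: dark grey hand tool with a round green end, 135 mm long and 37 mm thick, lying to the left of the outer can; origin at the centre of its underside.
Not all that is in view belongs to the job. Leave any green or orange look-alike of the middle_can alone.

How it is judged:
By the outcome, as a careful person would: the job done as asked, in the order asked, and still so for the second after the job is handed in, with the robot touching nothing.
It also fails if it takes over 67 s, if anything falls off the work surface, if the arm or the gripper's body presses on something with over 40 N, if the wrist force passes 120 N, or if a joint passes its speed limit or range.

ROBOT

A 6-joint arm with a two-finger parallel gripper is mounted at the origin on a cart in front of the work surface, level with it; the furniture and walls round the work are solid. World frame = base frame: x ahead of the robot, y to its left, z up, the work surface at z = 0. Lengths are in m, angles in rad, forces in N, time in s.
With the tool pointing down it reaches from about 0.35 to 0.975 m from the base axis. Payload 4.9 kg.
Tool frame: the origin (TCP) lies midway between the tips of the shut fingers; the grasp point (between the pads) lies 19 mm behind it; z points along the fingers, y is the direction in which the jaws open and shut (so a half turn about z gives the same grasp; the last joint's range is limited). The gripper opens to 85 mm and grips with 20 to 120 N. Pads are 22 mm wide; open, the fingers measure 114 mm over their backs; the gripper's body (76 mm by 85 mm) begins 54 mm behind the grasp point. The pads swing forward as they close: fully open they stand 13 mm farther back than shut.
Start: joints at [0.993, 0.053, 1.613, -0, 1.476, -0.119], TCP at [0.277, 0.56, 0.231] pointing down, gripper open.
Joint ranges: [-3.01, 3.01], [-1.01, 2.22], [0.06, 2.58], [-1.02, 4.17], [0.09, 2.62], [-3.14, 3.14]. Speed limits (rad/s): [2.57, 2.57, 3.14, 3.14, 3.14, 3.14].

INTERFACE

Orientations are given as a unit quaternion [x, y, z, w].
In Python, from workcell import ctrl gives the robot as it stands.
- The arm moves only by the tool step_arm, never from a script. Its argument "plan" is a list of rows, each an object of numbers: "dx", "dy", "dz": the shift along the tool's x, y, z in cm; "spin": the turn about the tool's z in degrees. In form: [{"dx": .., "dy": .., "dz": .., "spin": ..}, ...]. A call has 1 to 12 rows; each row is the pose to reach, as a shift and turn from the pose measured when the call began, along the tool's axes at that moment; what a row does not reach only later rows make up. A row lasts 1/12 s, in which the tool goes at most 41.7 mm and 7.16 degrees, less where a joint would pass 70% of its speed; a pose out of reach is approached as far as the arm can. A call with a gripper value outside its range is refused whole. "claw" is the opening, from 0 (shut) to 1 (fully open), set as the call begins (left out, the last holds). The fingers move at their own pace and stop on an object; the grip force is fixed at half the most. Time passes only in rows, so rows that repeat a pose let the fingers close. It gives the time, the measured TCP pose, the force and the opening at its end, in the units of the state.
- ctrl.read_state(): the state, without advancing time (a new reading comes with each control period).
- ctrl.grab_frame(name): name is "scene" or "top" or "wrist"; returns a dict with "color" (384x512x3 uint8, red, green, blue), "depth" (384x512 float32, m along the optical axis (not along the pixel's ray), 0 where there is no reading), "fx", "fy", "cx", "cy" (pixels), "xyz" and "attitude" of the camera in the world. Camera axes: x right, y up, looking along -z (the intrinsics and any distortion apply to the point x, -y, -z); pixel columns grow to the right and rows downward; lengths in m; the calibration is good to about 2 mm. A picture is of the moment at which its call begins.
- ctrl.hand_in(): hands the job in, once; it reports no verdict.
The state is a dict: "time": time; "joint_pos": joint angles; "qvel": joint speeds; "effort": joint torques, N m; "tcp_pos": TCP position; "orientation": TCP orientation; "force": force on the tool from outside, world axes, zero at the start; "ft_torque": the same for the moment, N m; "finger_gap": opening from 0.0 (shut) to 1.0 (fully open).
Only numpy, scipy, OpenCV 4.12 (cv2) and the standard library are available. Lean on these libraries where they do the work, as an engineer would, in place of code of your own. Each camera call takes 0.05 s, during which the arm holds its last target. There are 200 camera calls.

## Working session

There is one attempt and no reset: what is moved stays moved. The work goes in short steps, Python scripts to look and compute and a tool call to move; the robot and the scene stay as the last step left them, time stands still between calls to the robot, and variables do not carry over. Pictures are saved under pics/ and viewed, about 8 in all and at most 12, crops included, and the job is handed in when it is done.

Besides the shell and the picture viewer there is one more tool, called as name(argument=value, ...), one argument or row to a line, values as JSON. step_arm: Moves the arm, as the interface text tells. Its arguments: {"type":"object","properties":{"plan":{"type":"array"},"claw":{"type":"number"}},"required":["plan"]}

```bash
ls; mkdir -p pics; cat > h.py <<'E'
import numpy as np, cv2, pickle
from scipy.spatial.transform import Rotation as R
from workcell import ctrl
def cloud(f):
    h,w=f['depth'].shape; u,v=np.meshgrid(np.arange(w),np.arange(h)); d=f['depth']
    p=np.stack([(u-f['cx'])/f['fx']*d,-(v-f['cy'])/f['fy']*d,-d],-1)
    return p@R.from_quat(f['attitude']).as_matrix().T+np.array(f['xyz'])
def ray(f,u,v,z):
    d=R.from_quat(f['attitude']).apply([(u-f['cx'])/f['fx'],-(v-f['cy'])/f['fy'],-1]); o=np.array(f['xyz'])
    return o+d*(z-o[2])/d[2]
def save(f,n,crop=None,s=1):
    im=f['color'][:,:,::-1]
    if crop: im=im[crop[0]:crop[1],crop[2]:crop[3]]
    cv2.imwrite('pics/'+n,cv2.resize(im,None,fx=s,fy=s))
E
python3 - <<'E'
from h import *
fs={}
for n in('scene','top'):
    f=ctrl.grab_frame(n); fs[n]=f; save(f,n+'1.png',s=1.5); print(n,f['xyz'],f['attitude'],f['fx'],[k for k in f], (f['depth']>0).mean())
pickle.dump(fs,open('fs.pkl','wb')); print(ctrl.read_state())
E
```

```text
pics
scene [-0.18158886 -0.48041766  1.18358178] [ 0.28268235 -0.14039614 -0.40622784  0.8575305 ] 372.74907011817083 ['color', 'depth', 'fx', 'fy', 'cx', 'cy', 'xyz', 'attitude'] 0.9961344401041666
top [-0.21914647  0.39931609  1.74047479] [-0.1134538   0.18724525  0.82697752 -0.51785677] 479.6792238750348 ['color', 'depth', 'fx', 'fy', 'cx', 'cy', 'xyz', 'attitude'] 0.9959055582682291
{'time': 0.1, 'joint_pos': array([ 9.93009331e-01,  5.33175227e-02,  1.61417748e+00,  2.63118119e-06,
        1.47602046e+00, -1.19037888e-01]), 'qvel': array([ 0.00087951, -0.00089308, -0.00165071, -0.00260285,  0.00115214,
        0.00142782]), 'effort': array([ 4.57585229e-04, -3.94905889e+01, -3.71362495e+01, -9.94513357e-05,
        3.99443525e-03, -1.19741136e-05]), 'tcp_pos': array([0.27646899, 0.55988172, 0.23015701]), 'orientation': array([ 2.27368521e-01,  9.73808314e-01, -9.03189251e-04, -3.29459111e-04]), 'force': array([-0.69320812,  0.01862706,  1.06018687]), 'ft_torque': array([ 0.00680246, -0.02591151, -0.06126525]), 'finger_gap': 0.9954014959203092}
```

View pics/scene1.png

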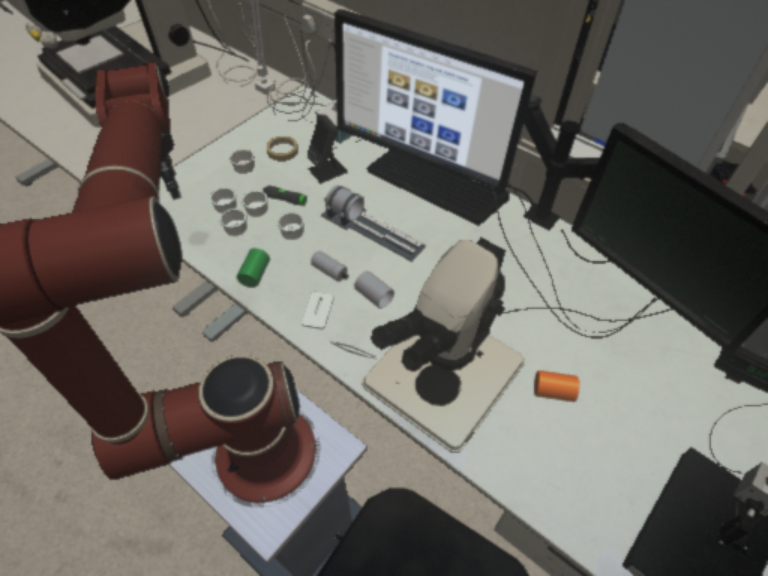

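View pics/top1.png

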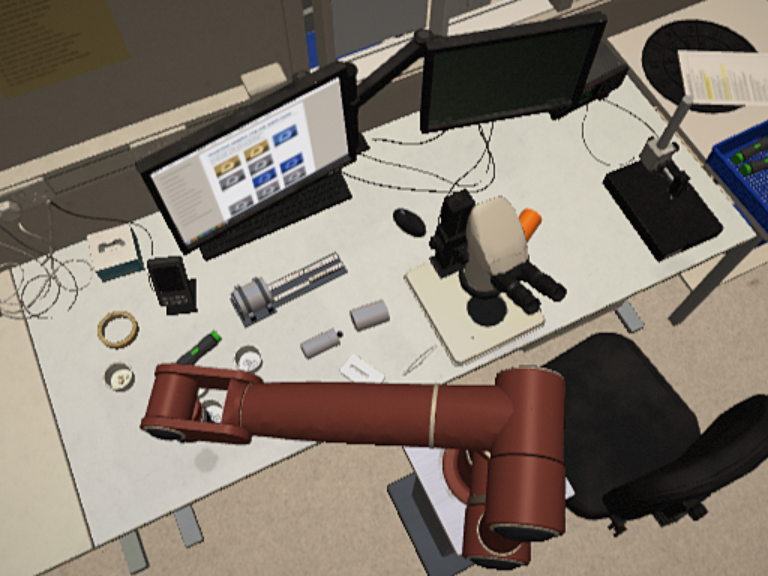

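The scene view (1.5x) shows the outer can at (345,203), strips running to (420,250), the inner can at (328,264) with its knob at (343,272), and the middle can at (374,288). In the top view these are at (255,297), (345,262), (320,343) and (370,315). Next I measure them.

```bash
python3 - <<'E'
from h import *
fs=pickle.load(open('fs.pkl','rb'))
for n,pts in (('scene',dict(outer=(345,203),end=(420,250),inner=(328,264),knob=(343,272),mid=(374,288),green=(253,267))),('top',dict(outer=(255,297),end=(343,262),inner=(320,343),knob=(340,333),mid=(370,315)))):
    f=fs[n]; P=cloud(f); print(n)
    for k,(u,v) in pts.items(): print(k,P[int(v/1.5),int(u/1.5)].round(4))
    hz=P[...,2]
    # height-segmented blobs
    m=((hz>0.012)&(hz<0.12)&(P[...,0]>0.3)&(P[...,0]<1.0)&(P[...,1]>-.25)&(P[...,1]<.5)).astype(np.uint8)
    c,l,s,ce=cv2.connectedComponentsWithStats(m)
    for i in range(1,c):
        if s[i,4]<60: continue
        q=P[l==i]; xy=q[:,:2].astype(np.float32); r=cv2.minAreaRect(xy)
        print(i,s[i,4],'px',(ce[i]*1.5).round(),'c',np.round(r[0],4),'sz',np.round(r[1],4),'a',round(r[2],1),'zmax',np.percentile(q[:,2],98).round(4))
E
```

```text
scene
outer [0.6138 0.3123 0.0861]
end [0.6639 0.0847 0.0132]
inner [0.4448 0.2273 0.043 ]
knob [0.4564 0.1855 0.0336]
mid [0.4542 0.0751 0.0574]
green [0.3069 0.3614 0.056 ]
1 126 px [325. 159.] c [0.7254 0.4833] sz [0.0326 0.0808] a 86.7 zmax 0.1181
2 2070 px [442. 189.] c [0.8511 0.0733] sz [0.6841 0.1867] a 80.4 zmax 0.0957
11 1035 px [365. 220.] c [0.6415 0.2337] sz [0.1008 0.3079] a 3.2 zmax 0.0922
12 333 px [539. 212.] c [ 0.9083 -0.155 ] sz [0.3264 0.1195] a 51.4 zmax 0.1146
13 88 px [297. 198.] c [0.5813 0.4794] sz [0.0336 0.0509] a 16.5 zmax 0.0398
14 192 px [291. 224.] c [0.4927 0.4108] sz [0.0726 0.0715] a 64.8 zmax 0.0451
21 223 px [257. 261.] c [0.3264 0.3769] sz [0.0786 0.0542] a 26.2 zmax 0.0627
22 282 px [329. 266.] c [0.4518 0.2234] sz [0.0452 0.1098] a 3.6 zmax 0.0492
23 351 px [372. 288.] c [0.4652 0.0852] sz [0.0938 0.0601] a 84.9 zmax 0.0629
42 1561 px [435. 372.] c [ 0.4237 -0.1502] sz [0.2475 0.1995] a 0.0 zmax 0.0421
top
outer [0.6191 0.3373 0.0859]
end [ 0.6633  0.0784 -0.0053]
inner [0.4491 0.2362 0.0511]
knob [0.457  0.1795 0.0335]
mid [0.4577 0.0937 0.0615]
1 122 px [368. 147.] c [ 0.8873 -0.1358] sz [0.2159 0.0836] a 16.5 zmax 0.1116
17 1739 px [288. 212.] c [0.8523 0.0741] sz [0.6803 0.182 ] a 80.5 zmax 0.0985
59 275 px [409. 221.] c [ 0.6865 -0.139 ] sz [0.1138 0.0645] a 5.8 zmax 0.0426
136 2303 px [453. 301.] c [ 0.4276 -0.1456] sz [0.2629 0.2034] a 2.5 zmax 0.0749
143 1327 px [281. 288.] c [0.6578 0.2401] sz [0.1174 0.3142] a 6.6 zmax 0.0962
177 114 px [188. 291.] c [0.7378 0.4819] sz [0.0241 0.0965] a 74.1 zmax 0.117
193 373 px [369. 314.] c [0.4676 0.0878] sz [0.0926 0.06  ] a 83.9 zmax 0.07
236 318 px [321. 342.] c [0.4551 0.2279] sz [0.0469 0.1122] a 2.0 zmax 0.054
237 112 px [211. 339.] c [0.5874 0.4829] sz [0.037 0.05 ] a 24.9 zmax 0.0432
255 174 px [247. 356.] c [0.4952 0.4131] sz [0.0708 0.0723] a 20.9 zmax 0.0516
```

step_arm(
  plan=[
    {"dx": -38.7,"dy": -23.3,"dz": -12,"spin": 64},
    {"dx": -38.7,"dy": -23.3,"dz": -12,"spin": 64},
    {"dx": -38.7,"dy": -23.3,"dz": -12,"spin": 64},
    {"dx": -38.7,"dy": -23.3,"dz": -12,"spin": 64},
    {"dx": -38.7,"dy": -23.3,"dz": -12,"spin": 64},
    {"dx": -38.7,"dy": -23.3,"dz": -12,"spin": 64},
    {"dx": -38.7,"dy": -23.3,"dz": -12,"spin": 64},
    {"dx": -38.7,"dy": -23.3,"dz": -12,"spin": 64},
    {"dx": -38.7,"dy": -23.3,"dz": -12,"spin": 64},
    {"dx": -38.7,"dy": -23.3,"dz": -12,"spin": 64},
    {"dx": -38.7,"dy": -23.3,"dz": -12,"spin": 64},
    {"dx": -38.7,"dy": -23.3,"dz": -12,"spin": 64},
  ],
  claw=1,
)

```text
time: 1.1
tcp_pos: [0.523, 0.1754, 0.352]
orientation: [0.711, 0.703, -0.0, 0.002]
force: [0.1, 0.8, -0.2]
finger_gap: 1.002
```

```bash
cat >> h.py <<'E'
def go(xyz,axis=None):
    """shift in tool axes (cm) and spin (deg) to reach TCP xyz, tool x or -x along world angle axis"""
    s=ctrl.read_state(); Q=R.from_quat(s['orientation']).as_matrix()
    d=100*Q.T@(np.array(xyz)-s['tcp_pos']); sp=0
    if axis is not None:
        cur=np.degrees(np.arctan2(Q[1,0],Q[0,0])); sp=-((axis-cur+90)%180-90)
    print('go',d.round(2),'spin',round(sp,1),'| t',round(s['time'],2),'tcp',s['tcp_pos'].round(4),'f',s['force'].round(1),'gap',round(s['finger_gap'],3))
E
python3 - <<'E'
from h import *
f=ctrl.grab_frame('wrist'); pickle.dump(f,open('w1.pkl','wb')); save(f,'w1.png',s=1.5)
s=ctrl.read_state(); print(s['time'],s['tcp_pos'],s['joint_pos'].round(2)); Q=R.from_quat(s['orientation']).as_matrix(); print(Q.round(3)); print(f['xyz'],R.from_quat(f['attitude']).as_matrix().round(3))
print(Q.T@(f['xyz']-s['tcp_pos']))
E
```

```text
1.15 [0.52261518 0.17620842 0.35155071] [ 0.19 -0.17  1.63 -0.    1.68  0.2 ]
[[ 0.011  1.     0.001]
 [ 1.    -0.011 -0.002]
 [-0.002  0.001 -1.   ]]
[0.52315286 0.24481306 0.49421152] [[ 1.     0.012  0.002]
 [-0.012  0.962  0.273]
 [ 0.002 -0.273  0.962]]
[ 6.82512053e-02 -4.33821594e-05 -1.42831238e-01]
```

View pics/w1.png

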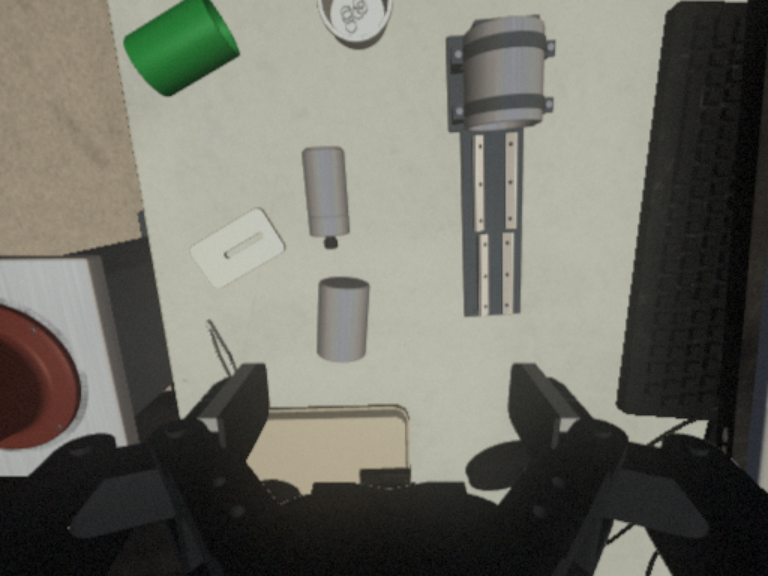

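The wrist view (1.5x) shows the stand base end at (464..521,315), the outer can mouth at (500,128), the inner can from (323,148) to its knob at (331,243), and the middle can at (343,320).

```bash
cat > m1.py <<'E'
from h import *
f=pickle.load(open('w1.pkl','rb')); P=cloud(f); im=f['color'].astype(int); g=im.mean(2)
def edges(mask,r0,r1,c0,c1,za,zb=None):
    L=[];Rr=[]
    for r in range(r0,r1):
        c=np.where(mask[r,c0:c1])[0]
        if len(c)<4: continue
        L.append(ray(f,c0+c[0]-.5,r,za)[:2]); Rr.append(ray(f,c0+c[-1]+.5,r,za)[:2])
    return np.array(L),np.array(Rr)
def line(p):
    v=cv2.fitLine(p.astype(np.float32),cv2.DIST_HUBER,0,.01,.01).ravel(); 
    if v[1]<0: v[:2]*=-1
    return v
print('gray base',g[205,315],'desk',g[205,370],g[205,280],'can',g[210,228],'innerc',g[120,217])
dark=(g<110)
L,Rr=edges(dark,100,205,300,360,.012)
l,r=line(L),line(Rr); print('base L',l,'ang',np.degrees(np.arctan2(l[1],l[0])),'R',r,np.degrees(np.arctan2(r[1],r[0])))
rows=[np.where(dark[150:240,c])[0].max()+150 for c in range(314,344,3)]; print('end rows',rows)
for c,rr in zip((314,341),(rows[0],rows[-1])): print('end',ray(f,c,rr+.5,.012))
h=P[...,2]
for n,box,z in (('mid',(183,242,205,255),.03),('inn',(94,168,195,240),.023)):
    r0,r1,c0,c1=box; m=np.zeros_like(dark); m[r0:r1,c0:c1]=(g[r0:r1,c0:c1]<165)
    ys,xs=np.where(m); print(n,'px',xs.min(),xs.max(),ys.min(),ys.max(),m.sum())
    a=(8 if n=='mid' else 8); b=(8 if n=='mid' else 22)
    L,Rr=edges(m,ys.min()+a,ys.max()-b,c0,c1,z); k=line((L+Rr)/2); print('axis',k,np.degrees(np.arctan2(k[1],k[0])),'w',np.mean(Rr[:,0]-L[:,0]))
    q=P[m&(h>.01)]; t=(q[:,:2]-k[2:])@k[:2]; print(' along y range',np.percentile(k[3]+t*k[1],[0,2,98,100]).round(4),'ztop',np.percentile(q[:,2],95))
E
python3 m1.py
```

```text
gray base 81.33333333333333 desk 177.66666666666666 179.33333333333334 can 143.66666666666666 innerc 141.0
base L [-0.06025318  0.99818313  0.6111375   0.17267719] ang 93.454346 R [-0.06155634  0.9981036   0.67994046  0.18915685] 93.52915
end rows [np.int64(210), np.int64(209), np.int64(155), np.int64(204), np.int64(209), np.int64(209), np.int64(209), np.int64(154), np.int64(203), np.int64(154)]
end [0.62589192 0.08380961 0.012     ]
end [0.66923806 0.18786981 0.012     ]
mid px 211 246 184 241 1915
axis [0.08058142 0.99674803 0.46632823 0.0877915 ] 85.378006 w 0.06274606120596127
 along y range [0.0453 0.0484 0.1355 0.2484] ztop 0.05982586581210536
inn px 201 233 97 166 1837
axis [-0.03304972  0.9994537   0.4536521   0.24007252] 91.89395 w 0.0490034616518551
 along y range [0.1745 0.1816 0.282  0.2843] ztop 0.04627894264906289
```

```bash
python3 -c "
from h import *
go([.4665,.09,.10],85.4);go([.4665,.09,.007],85.4)"
```

```text
go [-8.62 -5.55 25.17] spin 4.0 | t 1.15 tcp [0.5226 0.1762 0.3516] f [ 0.  -0.9  0.5] gap 0.999
go [-8.59 -5.55 34.47] spin 4.0 | t 1.15 tcp [0.5226 0.1762 0.3516] f [ 0.  -0.9  0.5] gap 0.999
```

step_arm(
  plan=[
    {"dx": -8.6,"dy": -5.5,"dz": 25.2,"spin": 4},
    {"dx": -8.6,"dy": -5.5,"dz": 25.2,"spin": 4},
    {"dx": -8.6,"dy": -5.5,"dz": 25.2,"spin": 4},
    {"dx": -8.6,"dy": -5.5,"dz": 25.2,"spin": 4},
    {"dx": -8.6,"dy": -5.5,"dz": 25.2,"spin": 4},
    {"dx": -8.6,"dy": -5.5,"dz": 25.2,"spin": 4},
    {"dx": -8.6,"dy": -5.5,"dz": 25.2,"spin": 4},
    {"dx": -8.6,"dy": -5.5,"dz": 25.2,"spin": 4},
    {"dx": -8.6,"dy": -5.5,"dz": 25.2,"spin": 4},
  ],
)

```text
time: 1.9
tcp_pos: [0.4654, 0.0909, 0.0984]
orientation: [0.735, 0.678, -0.002, -0.0]
force: [0.9, -0.6, 0.3]
finger_gap: 1.003
```

```bash
python3 - <<'E'
from h import *
f=ctrl.grab_frame('wrist'); pickle.dump(f,open('w2.pkl','wb')); save(f,'w2.png',s=1.5)
go([.4665,.09,.007],85.4)
E
```

```text
go [-0.1  -0.1   9.36] spin 0.0 | t 1.95 tcp [0.4674 0.0911 0.1006] f [0.2 0.5 0.4] gap 0.996
```

View pics/w2.png

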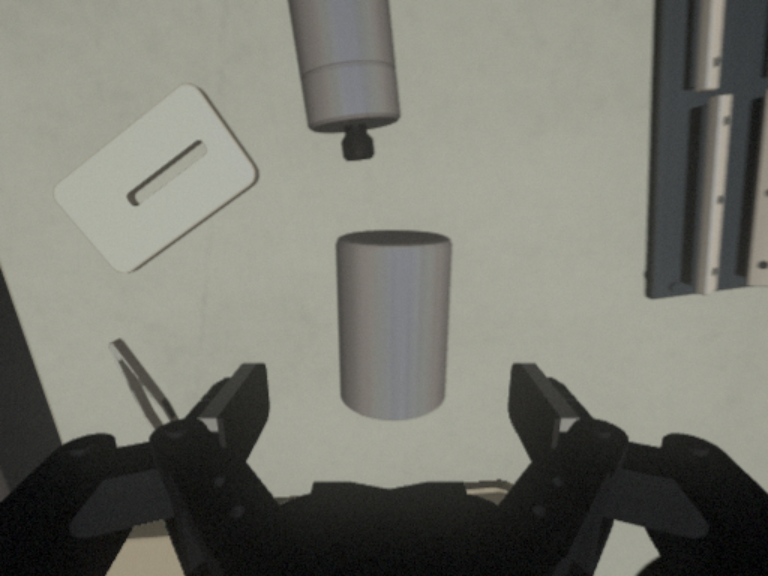

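The can is centred between the fingers (394 against 389 px) and its closed flat end faces +y. Descend and grip.

step_arm(
  plan=[
    {"dx": -0.1,"dy": 0,"dz": 4},
    {"dx": -0.1,"dy": 0,"dz": 7.5},
    {"dx": -0.1,"dy": 0,"dz": 9.4},
    {"dx": -0.1,"dy": 0,"dz": 9.4},
    {"dx": -0.1,"dy": 0,"dz": 9.4},
  ],
)

```text
invalid input
```

step_arm(
  plan=[
    {"dz": 0},
    {"dz": 0},
    {"dz": 0},
    {"dz": 0},
    {"dz": 0},
    {"dz": 0},
    {"dz": 0},
    {"dz": 0},
  ],
  claw=0,
)

```text
invalid input
```

```bash
python3 -c "
from h import *
go([.4665,.09,.17])"
```

```text
go [-0.13 -0.07 -6.94] spin 0 | t 1.95 tcp [0.4674 0.0911 0.1006] f [0.2 0.5 0.4] gap 0.996
```

All four keys are evidently required in each row. Neither call took effect.

step_arm(
  plan=[
    {"dx": -0.1,"dy": 0,"dz": 4,"spin": 0},
    {"dx": -0.1,"dy": 0,"dz": 7.5,"spin": 0},
    {"dx": -0.1,"dy": 0,"dz": 9.4,"spin": 0},
    {"dx": -0.1,"dy": 0,"dz": 9.4,"spin": 0},
    {"dx": -0.1,"dy": 0,"dz": 9.4,"spin": 0},
  ],
)

```text
time: 2.37
tcp_pos: [0.4689, 0.0907, 0.0081]
orientation: [0.734, 0.679, 0.001, 0.002]
force: [-0.9, 0.8, 1.1]
finger_gap: 1.005
```

step_arm(
  plan=[
    {"dx": 0,"dy": 0,"dz": 0,"spin": 0},
    {"dx": 0,"dy": 0,"dz": 0,"spin": 0},
    {"dx": 0,"dy": 0,"dz": 0,"spin": 0},
    {"dx": 0,"dy": 0,"dz": 0,"spin": 0},
    {"dx": 0,"dy": 0,"dz": 0,"spin": 0},
    {"dx": 0,"dy": 0,"dz": 0,"spin": 0},
    {"dx": 0,"dy": 0,"dz": 0,"spin": 0},
    {"dx": 0,"dy": 0,"dz": 0,"spin": 0},
  ],
  claw=0,
)

```text
time: 3.03
tcp_pos: [0.4717, 0.0912, 0.0116]
orientation: [0.734, 0.679, 0.003, 0.003]
force: [-1.4, 0.6, 5.9]
finger_gap: 0.69
```

```bash
python3 -c "
from h import *
go([.4665,.09,.17])"
```

```text
go [ -0.16  -0.36 -15.84] spin 0 | t 3.03 tcp [0.4717 0.0912 0.0116] f [-1.4  0.6  5.9] gap 0.69
```

step_arm(
  plan=[
    {"dx": 0,"dy": 0,"dz": -3,"spin": 0},
    {"dx": 0,"dy": 0,"dz": -6,"spin": 0},
    {"dx": 0,"dy": 0,"dz": -10,"spin": 0},
    {"dx": 0,"dy": 0,"dz": -14,"spin": 0},
    {"dx": 0,"dy": 0,"dz": -16,"spin": 0},
    {"dx": 0,"dy": 0,"dz": -16,"spin": 0},
  ],
)

```text
time: 3.53
tcp_pos: [0.4744, 0.0916, 0.18]
orientation: [0.734, 0.679, 0.009, 0.008]
force: [-0.0, -0.5, -2.0]
finger_gap: 0.686
```

```bash
python3 -c "
from h import *
go([.6417,.2452,.13],93.5)"
```

```text
go [16.62 15.35  5.39] spin -8.0 | t 3.53 tcp [0.4744 0.0916 0.18  ] f [-0.  -0.5 -2. ] gap 0.686
```

step_arm(
  plan=[
    {"dx": 2,"dy": 2,"dz": 0,"spin": -2},
    {"dx": 4.5,"dy": 4.5,"dz": 1,"spin": -4},
    {"dx": 7,"dy": 7,"dz": 2,"spin": -6},
    {"dx": 9.5,"dy": 9.5,"dz": 3,"spin": -8},
    {"dx": 12,"dy": 12,"dz": 4,"spin": -8},
    {"dx": 14.5,"dy": 14,"dz": 5,"spin": -8},
    {"dx": 16,"dy": 15,"dz": 5.4,"spin": -8},
    {"dx": 16.6,"dy": 15.4,"dz": 5.4,"spin": -8},
    {"dx": 16.6,"dy": 15.4,"dz": 5.4,"spin": -8},
    {"dx": 16.6,"dy": 15.4,"dz": 5.4,"spin": -8},
  ],
)

```text
time: 4.37
tcp_pos: [0.6415, 0.2446, 0.1293]
orientation: [0.685, 0.728, 0.007, 0.009]
force: [-0.1, 0.2, -3.1]
finger_gap: 0.691
```

```bash
python3 - <<'E'
from h import *
f=ctrl.grab_frame('wrist'); pickle.dump(f,open('w3.pkl','wb')); save(f,'w3.png',s=1.5)
print(ctrl.read_state()['orientation'].round(4))
go([.6417,.2452,.0316],93.5)
E
```

```text
[0.6852 0.7283 0.0077 0.0088]
go [ 0.12 -0.2   9.82] spin -0.0 | t 4.42 tcp [0.6415 0.2442 0.1298] f [-0.7 -0.2 -1.9] gap 0.684
```

View pics/w3.png

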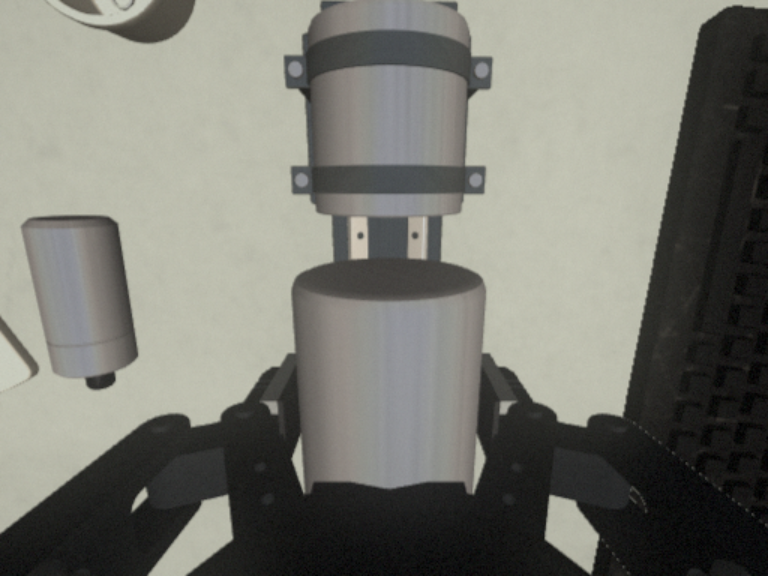

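The view shows the held can (x 293–485) in line with the outer can (310–467) and with the strips (348 to 428). The mouth rim is at row 214. I'll check this numerically.

```bash
python3 - <<'E'
from h import *
f=pickle.load(open('w3.pkl','rb')); g=f['color'].mean(2); P=cloud(f)
d=np.array([-.061,.998]); n=np.array([.998,.061]); O=np.array([.6383,.3011])
def st(p): return np.round([(p[:2]-O)@d*1e3,(p[:2]-O)@-n*1e3],1)
for u in (245,259,274): print('rim', [int(x) for x in g[138:150,u]], st(ray(f,u,142.5,.09)))
print('base row 155',[int(x) for x in g[158,215:302]])
for r in (152,160): 
    c=np.where(g[r,210:305]<110)[0]+210; print(r,c.min(),c.max(),st(ray(f,c.min()-.5,r,.012)),st(ray(f,c.max()+.5,r,.012)))
for r in (85,130): 
    c=np.where(g[r,200:320]<150)[0]+200; print('outer',r,c.min(),c.max(),st(ray(f,c.min()-.5,r,.052)),st(ray(f,c.max()+.5,r,.052)))
Q=R.from_quat(ctrl.read_state()['orientation']).as_matrix(); print(Q.round(4))
# held can: closed end top edge, depth
m=P[240:300,230:290].reshape(-1,3); print('held top z',np.median(P[200:230,255:265,2]),np.median(P[290:310,255:265,2]))
for r in (230,300):
    c=np.where(g[r,185:335]>95)[0]+185; print(r,c.min(),c.max())
print('closed edge row',[int(x) for x in g[165:200,259]], st(P[195,259]),P[195,259])
E
```

```text
rim [140, 144, 141, 144, 143, 130, 111, 104, 100, 103, 103, 102] [-0.   8.8]
rim [148, 148, 149, 149, 150, 137, 113, 89, 79, 77, 78, 83] [-0.  -0.4]
rim [146, 144, 144, 145, 148, 135, 139, 160, 167, 169, 167, 165] [ -0.1 -10.3]
base row 155 [182, 182, 182, 183, 184, 182, 145, 92, 78, 80, 80, 82, 85, 81, 82, 81, 83, 111, 129, 188, 197, 196, 194, 142, 87, 78, 107, 167, 189, 186, 122, 80, 77, 83, 76, 81, 78, 80, 79, 78, 79, 79, 79, 81, 80, 81, 79, 79, 80, 80, 77, 79, 82, 79, 81, 81, 86, 151, 164, 153, 104, 74, 82, 129, 163, 172, 179, 198, 175, 143, 96, 79, 83, 83, 82, 83, 86, 79, 79, 150, 179, 183, 184, 183, 184, 184, 182]
152 222 293 [-14.3  33.4] [-14.5 -35.1]
160 222 293 [-21.9  33.7] [-22.1 -35.4]
outer 85 204 310 [39.8 40.4] [ 40.  -40.4]
outer 130 206 308 [ 7.  40.7] [  6.9 -40.5]
[[-6.080e-02  9.979e-01  2.330e-02]
 [ 9.981e-01  6.090e-02 -9.000e-04]
 [-2.300e-03  2.320e-02 -9.997e-01]]
held top z 0.17706900432497696 0.177273815133003
230 185 334
300 196 321
closed edge row [75, 81, 79, 79, 75, 77, 75, 63, 61, 65, 64, 63, 64, 64, 65, 65, 65, 65, 65, 64, 62, 67, 67, 67, 66, 64, 64, 65, 67, 65, 66, 72, 78, 81, 90] [-13.6   1.6] [0.63756702 0.28741403 0.17316565]
```

The stand estimate is confirmed to within about 0.5 mm. Lower the can onto its strips.

step_arm(
  plan=[
    {"dx": 0.1,"dy": -0.1,"dz": 3,"spin": 0},
    {"dx": 0.1,"dy": -0.1,"dz": 6,"spin": 0},
    {"dx": 0.1,"dy": -0.2,"dz": 8,"spin": 0},
    {"dx": 0.1,"dy": -0.2,"dz": 9,"spin": 0},
    {"dx": 0.1,"dy": -0.2,"dz": 9.6,"spin": 0},
    {"dx": 0.1,"dy": -0.2,"dz": 9.7,"spin": 0},
    {"dx": 0.1,"dy": -0.2,"dz": 9.7,"spin": 0},
  ],
)

```text
time: 5.0
tcp_pos: [0.6424, 0.2449, 0.0342]
orientation: [0.685, 0.728, 0.009, 0.009]
force: [0.2, 0.5, -1.9]
finger_gap: 0.687
```

```bash
python3 -c "
from h import *
go([.6417,.2452,.0325],93.5)"
```

```text
go [ 0.04 -0.08  0.17] spin -0.0 | t 5.0 tcp [0.6424 0.2449 0.0342] f [ 0.2  0.5 -1.9] gap 0.687
```

step_arm(
  plan=[
    {"dx": 0,"dy": -0.1,"dz": 0.1,"spin": 0},
    {"dx": 0,"dy": -0.1,"dz": 0.2,"spin": 0},
    {"dx": 0,"dy": -0.1,"dz": 0.2,"spin": 0},
  ],
)

```text
time: 5.25
tcp_pos: [0.6419, 0.245, 0.0331]
orientation: [0.685, 0.728, 0.009, 0.01]
force: [0.8, 0.4, -2.7]
finger_gap: 0.686
```

step_arm(
  plan=[
    {"dx": 0,"dy": 0,"dz": 0.1,"spin": 0},
    {"dx": 0,"dy": 0,"dz": 0.2,"spin": 0},
    {"dx": 0,"dy": 0,"dz": 0.2,"spin": 0},
  ],
)

```text
time: 5.5
tcp_pos: [0.643, 0.2452, 0.0322]
orientation: [0.685, 0.728, 0.01, 0.01]
force: [1.0, 0.1, 1.3]
finger_gap: 0.683
```

step_arm(
  plan=[
    {"dx": 0,"dy": 0,"dz": 0,"spin": 0},
    {"dx": 0,"dy": 0,"dz": 0,"spin": 0},
    {"dx": 0,"dy": 0,"dz": 0,"spin": 0},
    {"dx": 0,"dy": 0,"dz": 0,"spin": 0},
    {"dx": 0,"dy": 0,"dz": -2,"spin": 0},
    {"dx": 0,"dy": 0,"dz": -5,"spin": 0},
    {"dx": 0,"dy": 0,"dz": -8.5,"spin": 0},
    {"dx": 0,"dy": 0,"dz": -12,"spin": 0},
    {"dx": 0,"dy": 0,"dz": -13,"spin": 0},
    {"dx": 0,"dy": 0,"dz": -13,"spin": 0},
  ],
  claw=1,
)

```text
time: 6.33
tcp_pos: [0.6419, 0.2459, 0.1678]
orientation: [0.685, 0.728, 0.014, 0.013]
force: [-0.5, -0.2, 0.3]
finger_gap: 0.998
```

```bash
python3 - <<'E'
from h import *
go([.4537,.237,.12],91.9); go([.4537,.237,.006],91.9)
f=ctrl.grab_frame('wrist'); pickle.dump(f,open('w4.pkl','wb')); save(f,'w4.png',s=1.2)
E
```

```text
go [  0.24 -19.01   4.07] spin 1.6 | t 6.33 tcp [0.6419 0.2459 0.1678] f [-0.5 -0.2  0.3] gap 0.998
go [  0.24 -19.44  15.46] spin 1.6 | t 6.33 tcp [0.6419 0.2459 0.1678] f [-0.5 -0.2  0.3] gap 0.998
```

View pics/w4.png

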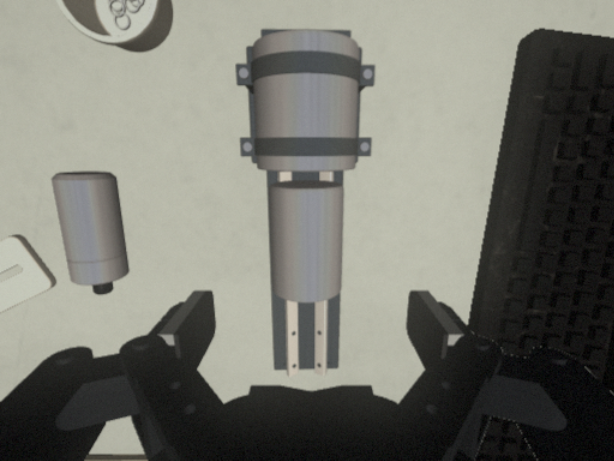

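The middle can is centred on its strips, at (307,240) at 1.2x scale, in line with the outer can. Now the inner can.

step_arm(
  plan=[
    {"dx": 0,"dy": -3,"dz": 0,"spin": 1},
    {"dx": 0,"dy": -7,"dz": 0,"spin": 1.6},
    {"dx": 0.1,"dy": -11,"dz": 0,"spin": 1.6},
    {"dx": 0.2,"dy": -15,"dz": 1,"spin": 1.6},
    {"dx": 0.2,"dy": -18,"dz": 3,"spin": 1.6},
    {"dx": 0.2,"dy": -19,"dz": 4,"spin": 1.6},
    {"dx": 0.2,"dy": -19,"dz": 4.1,"spin": 1.6},
    {"dx": 0.2,"dy": -19,"dz": 4.1,"spin": 1.6},
  ],
)

```text
time: 7.05
tcp_pos: [0.4501, 0.2354, 0.1141]
orientation: [0.695, 0.719, 0.01, 0.01]
force: [0.3, 0.3, 0.5]
finger_gap: 1.005
```

```bash
python3 - <<'E'
from h import *
f=ctrl.grab_frame('wrist'); pickle.dump(f,open('w5.pkl','wb')); g=f['color'].mean(2); P=cloud(f); h=P[...,2]
m=((h>.015)&(h<.06)&(abs(P[...,0]-.4537)<.04)&(abs(P[...,1]-.237)<.08)).astype(np.uint8)
c,l,s,ce=cv2.connectedComponentsWithStats(m); i=1+np.argmax(s[1:,4]); q=P[l==i]
r=cv2.minAreaRect(q[:,:2].astype(np.float32)); print(s[i],r)
t=q[q[:,2]>.042]; v=cv2.fitLine(t[:,:2].astype(np.float32),cv2.DIST_L2,0,.01,.01).ravel(); print('crest',v, 'y',np.percentile(q[:,1],[0,1,99,100]))
go([.4537,.237,.005],91.9)
E
```

```text
[ 233  148   54  120 5653] ((0.4536266028881073, 0.22872984409332275), (0.04563421010971069, 0.11016559600830078), 2.0849363803863525)
crest [ 0.03180368 -0.99949414  0.45303464  0.2394251 ] y [0.1734985  0.17853788 0.28368256 0.28430326]
go [ 0.11 -0.16 11.09] spin -0.0 | t 7.1 tcp [0.4519 0.2358 0.1159] f [ 0.  -0.5  0.6] gap 0.997
```

step_arm(
  plan=[
    {"dx": 0.1,"dy": 0,"dz": 4,"spin": 0},
    {"dx": 0.1,"dy": -0.1,"dz": 7.5,"spin": 0},
    {"dx": 0.1,"dy": -0.2,"dz": 10,"spin": 0},
    {"dx": 0.1,"dy": -0.2,"dz": 10.9,"spin": 0},
    {"dx": 0.1,"dy": -0.2,"dz": 10.9,"spin": 0},
  ],
)

```text
time: 7.52
tcp_pos: [0.4526, 0.2362, 0.0047]
orientation: [0.696, 0.718, 0.009, 0.01]
force: [-1.1, -0.6, 0.4]
finger_gap: 1.001
```

step_arm(
  plan=[
    {"dx": 0,"dy": 0,"dz": 0,"spin": 0},
    {"dx": 0,"dy": 0,"dz": 0,"spin": 0},
    {"dx": 0,"dy": 0,"dz": 0,"spin": 0},
    {"dx": 0,"dy": 0,"dz": 0,"spin": 0},
    {"dx": 0,"dy": 0,"dz": 0,"spin": 0},
    {"dx": 0,"dy": 0,"dz": 0,"spin": 0},
    {"dx": 0,"dy": 0,"dz": 0,"spin": 0},
    {"dx": 0,"dy": 0,"dz": 0,"spin": 0},
  ],
  claw=0,
)

```text
time: 8.18
tcp_pos: [0.4547, 0.2369, 0.0072]
orientation: [0.696, 0.718, 0.011, 0.011]
force: [-0.8, -0.2, 7.1]
finger_gap: 0.521
```

step_arm(
  plan=[
    {"dx": 0,"dy": 0,"dz": -2,"spin": 0},
    {"dx": 0,"dy": 0,"dz": -5,"spin": 0},
    {"dx": 0,"dy": 0,"dz": -8,"spin": 0},
    {"dx": 0,"dy": 0,"dz": -11,"spin": 0},
    {"dx": 0,"dy": 0,"dz": -14,"spin": 0},
    {"dx": 0,"dy": 0,"dz": -16,"spin": 0},
    {"dx": 0,"dy": 0,"dz": -17,"spin": 0},
    {"dx": 0,"dy": 0,"dz": -17,"spin": 0},
  ],
)

```text
time: 8.85
tcp_pos: [0.4508, 0.2374, 0.1803]
orientation: [0.696, 0.718, 0.014, 0.012]
force: [0.3, -0.1, -1.1]
finger_gap: 0.515
```

```bash
python3 -c "
from h import *
go([.6482,.1384,.17],93.5);go([.6482,.1384,.12],93.5)"
```

```text
go [-10.52  19.36   1.73] spin -1.7 | t 8.85 tcp [0.4508 0.2374 0.1803] f [ 0.3 -0.1 -1.1] gap 0.515
go [-10.53  19.18   6.73] spin -1.7 | t 8.85 tcp [0.4508 0.2374 0.1803] f [ 0.3 -0.1 -1.1] gap 0.515
```

step_arm(
  plan=[
    {"dx": -1.5,"dy": 2.5,"dz": 0,"spin": -1},
    {"dx": -3,"dy": 5.5,"dz": 0,"spin": -1.7},
    {"dx": -4.8,"dy": 8.8,"dz": 0,"spin": -1.7},
    {"dx": -6.5,"dy": 12,"dz": 1,"spin": -1.7},
    {"dx": -8.3,"dy": 15.3,"dz": 3,"spin": -1.7},
    {"dx": -9.8,"dy": 18,"dz": 5,"spin": -1.7},
    {"dx": -10.5,"dy": 19.1,"dz": 6.5,"spin": -1.7},
    {"dx": -10.5,"dy": 19.2,"dz": 6.7,"spin": -1.7},
    {"dx": -10.5,"dy": 19.2,"dz": 6.7,"spin": -1.7},
  ],
)

```text
time: 9.6
tcp_pos: [0.6463, 0.1381, 0.1157]
orientation: [0.685, 0.728, 0.011, 0.01]
force: [-0.2, -0.9, -1.6]
finger_gap: 0.514
```

```bash
python3 - <<'E'
from h import *
f=ctrl.grab_frame('wrist'); pickle.dump(f,open('w6.pkl','wb')); save(f,'w6.png',s=1.2)
go([.6482,.1384,.0317],93.5); P=cloud(f); print(ctrl.read_state()['orientation'].round(4))
print('held top', [P[r,259].round(4) for r in range(200,320,20)])
E
```

```text
go [-0.05 -0.13  8.6 ] spin 0.0 | t 9.65 tcp [0.6467 0.1388 0.1177] f [ 0.6 -0.8 -1.4] gap 0.514
[0.6849 0.7284 0.012  0.0109]
held top [array([0.6425, 0.177 , 0.1531]), array([0.643 , 0.1688, 0.1542]), array([0.6435, 0.16  , 0.1545]), array([0.6441, 0.1505, 0.1539]), array([0.6446, 0.1414, 0.1548]), array([0.6452, 0.1313, 0.1547])]
```

View pics/w6.png

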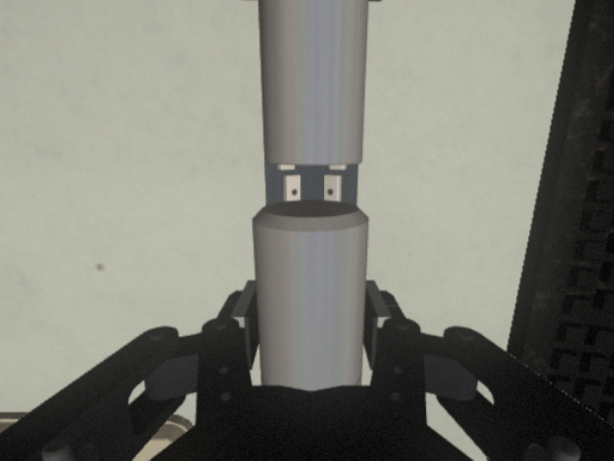

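The held inner can (column 310) is over its strips (column 312), and the middle can's rim is ahead of it at row 163. Lower.

step_arm(
  plan=[
    {"dx": 0,"dy": 0,"dz": 3,"spin": 0},
    {"dx": 0,"dy": -0.1,"dz": 6,"spin": 0},
    {"dx": -0.1,"dy": -0.1,"dz": 7.5,"spin": 0},
    {"dx": -0.1,"dy": -0.1,"dz": 8.1,"spin": 0},
    {"dx": -0.1,"dy": -0.1,"dz": 8.3,"spin": 0},
    {"dx": -0.1,"dy": -0.1,"dz": 8.4,"spin": 0},
    {"dx": -0.1,"dy": -0.1,"dz": 8.4,"spin": 0},
  ],
)

```text
time: 10.23
tcp_pos: [0.6495, 0.1383, 0.0356]
orientation: [0.685, 0.729, 0.013, 0.012]
force: [0.3, -0.4, -1.5]
finger_gap: 0.52
```

```bash
python3 -c "
from h import *
go([.6482,.1384,.0317],93.5)"
```

```text
go [ 0.02 -0.14  0.39] spin 0.0 | t 10.23 tcp [0.6495 0.1383 0.0356] f [ 0.3 -0.4 -1.5] gap 0.52
```

step_arm(
  plan=[
    {"dx": 0,"dy": -0.1,"dz": 0.1,"spin": 0},
    {"dx": 0,"dy": -0.1,"dz": 0.2,"spin": 0},
    {"dx": 0,"dy": -0.1,"dz": 0.3,"spin": 0},
    {"dx": 0,"dy": -0.1,"dz": 0.3,"spin": 0},
  ],
)

```text
time: 10.57
tcp_pos: [0.6488, 0.1382, 0.0328]
orientation: [0.685, 0.729, 0.013, 0.012]
force: [1.1, -1.0, -0.2]
finger_gap: 0.518
```

step_arm(
  plan=[
    {"dx": 0,"dy": 0,"dz": 0,"spin": 0},
    {"dx": 0,"dy": 0,"dz": 0,"spin": 0},
    {"dx": 0,"dy": 0,"dz": 0,"spin": 0},
    {"dx": 0,"dy": 0,"dz": 0,"spin": 0},
    {"dx": 0,"dy": 0,"dz": -2,"spin": 0},
    {"dx": 0,"dy": 0,"dz": -5,"spin": 0},
    {"dx": 0,"dy": 0,"dz": -8.5,"spin": 0},
    {"dx": 0,"dy": 0,"dz": -12,"spin": 0},
    {"dx": 0,"dy": 0,"dz": -13,"spin": 0},
    {"dx": 0,"dy": 0,"dz": -13,"spin": 0},
  ],
  claw=1,
)

```text
time: 11.4
tcp_pos: [0.647, 0.1382, 0.1684]
orientation: [0.685, 0.728, 0.017, 0.015]
force: [0.6, -0.8, 0.7]
finger_gap: 0.999
```

```bash
python3 - <<'E'
from h import *
f=ctrl.grab_frame('wrist'); pickle.dump(f,open('w7.pkl','wb')); save(f,'w7.png',s=1.2)
O=np.array([.6383,.3011]);d=np.array([-.061,.998])
for x in(-.262,): p=O+x*d; go([*p,.17],93.5); go([*p,.042],93.5)
print(ctrl.read_state()['orientation'].round(4))
E
```

```text
go [-9.87  0.31 -0.51] spin 0.0 | t 11.45 tcp [0.6453 0.138  0.1648] f [ 0.2 -1.4 -0.8] gap 0.996
go [-9.88 -0.2  12.28] spin 0.0 | t 11.45 tcp [0.6453 0.138  0.1648] f [ 0.2 -1.4 -0.8] gap 0.996
[0.6848 0.7285 0.0147 0.0132]
```

View pics/w7.png

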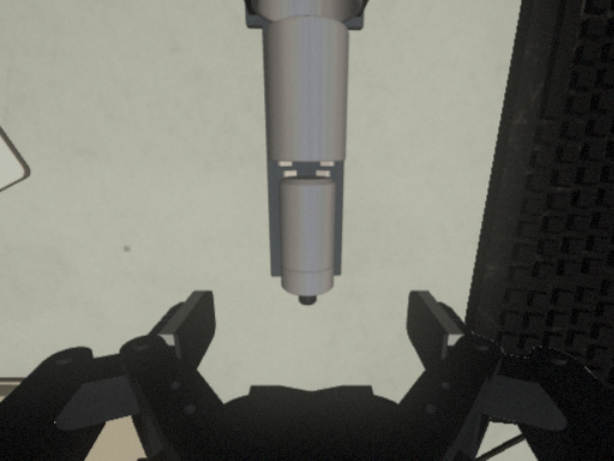

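The inner can lies on its strips in line with the middle can, with the knob tip at (307,304). Before backing up, check the clearance to the microscope.

```bash
python3 - <<'E'
from h import *
fs=pickle.load(open('fs.pkl','rb'))
for n in fs:
    P=cloud(fs[n]).reshape(-1,3)
    m=(P[:,0]>.28)&(P[:,0]<.8)&(P[:,1]>-.3)&(P[:,1]<.03)
    q=P[m]
    for a,b in((.01,.06),(.06,.12),(.12,.2),(.2,.3),(.3,.5)):
        k=q[(q[:,2]>a)&(q[:,2]<b)]
        if len(k)>5: print(n,a,len(k),'x',np.percentile(k[:,0],[1,99]).round(3),'y',np.percentile(k[:,1],[1,50,97,99.5]).round(3))
f=pickle.load(open('w7.pkl','rb'))
O=np.array([.6383,.3011]);d=np.array([-.061,.998]); n=np.array([-.998,-.061])
for u,v,z,t in((307,304,.0475,'knob'),(307,181,.068,'inner front'),(305,160,.08,'mid rim')):
    p=ray(f,u/1.2,v/1.2,z)[:2]-O; print(t,(p@d*1e3).round(1),(p@n*1e3).round(1))
E
```

```text
scene 0.01 2961 x [0.282 0.704] y [-0.299 -0.226 -0.067 -0.051]
scene 0.06 165 x [0.499 0.8  ] y [-0.282 -0.162  0.025  0.029]
scene 0.12 442 x [0.33  0.531] y [-0.26  -0.231 -0.197 -0.192]
scene 0.2 334 x [0.298 0.542] y [-0.262 -0.24  -0.202 -0.202]
scene 0.3 2758 x [0.284 0.539] y [-0.251 -0.199 -0.146 -0.14 ]
top 0.01 3204 x [0.282 0.773] y [-0.279 -0.128 -0.032  0.015]
top 0.06 198 x [0.498 0.8  ] y [-0.28  -0.147  0.021  0.028]
top 0.12 475 x [0.334 0.533] y [-0.198 -0.144 -0.107 -0.104]
top 0.2 636 x [0.337 0.543] y [-0.19  -0.143 -0.12  -0.117]
top 0.3 2189 x [0.284 0.542] y [-0.24  -0.176 -0.134 -0.132]
knob -228.6 -0.5
inner front -117.8 -0.2
mid rim -102.2 1.5
```

step_arm(
  plan=[
    {"dx": -2.5,"dy": 0.3,"dz": 0,"spin": 0},
    {"dx": -5.5,"dy": 0.3,"dz": 0,"spin": 0},
    {"dx": -8.5,"dy": 0.3,"dz": 0,"spin": 0},
    {"dx": -9.9,"dy": 0.3,"dz": 0,"spin": 0},
    {"dx": -9.9,"dy": 0.3,"dz": 0,"spin": 0},
    {"dx": -9.9,"dy": 0.2,"dz": 3,"spin": 0},
    {"dx": -9.9,"dy": 0,"dz": 6,"spin": 0},
    {"dx": -9.9,"dy": -0.1,"dz": 9,"spin": 0},
    {"dx": -9.9,"dy": -0.2,"dz": 11.5,"spin": 0},
    {"dx": -9.9,"dy": -0.2,"dz": 12.6,"spin": 0},
    {"dx": -9.9,"dy": -0.2,"dz": 12.6,"spin": 0},
    {"dx": -9.9,"dy": -0.2,"dz": 12.6,"spin": 0},
  ],
  claw=0,
)

```text
time: 12.45
tcp_pos: [0.6539, 0.0402, 0.038]
orientation: [0.685, 0.729, 0.014, 0.012]
force: [-0.8, 0.3, 1.2]
finger_gap: 0.0
```

```bash
python3 - <<'E'
from h import *
O=np.array([.6383,.3011]);d=np.array([-.061,.998])
s=ctrl.read_state(); print((s['tcp_pos'][:2]-O)@d, s['orientation'].round(4))
for x in(-.240,-.19,-.045): go([*(O+x*d),.039],93.5)
E
```

```text
-0.26136320698258453 [0.6846 0.7287 0.0143 0.0125]
go [ 2.14  0.04 -0.09] spin 0.1 | t 12.45 tcp [0.6539 0.0402 0.038 ] f [-0.8  0.3  1.2] gap 0.0
go [ 7.14  0.05 -0.09] spin 0.1 | t 12.45 tcp [0.6539 0.0402 0.038 ] f [-0.8  0.3  1.2] gap 0.0
go [21.64  0.07 -0.07] spin 0.1 | t 12.45 tcp [0.6539 0.0402 0.038 ] f [-0.8  0.3  1.2] gap 0.0
```

step_arm(
  plan=[
    {"dx": 0.6,"dy": 0,"dz": -0.1,"spin": 0},
    {"dx": 1.2,"dy": 0,"dz": -0.1,"spin": 0},
    {"dx": 1.6,"dy": 0,"dz": -0.1,"spin": 0},
    {"dx": 2.0,"dy": 0,"dz": -0.1,"spin": 0},
    {"dx": 2.5,"dy": 0,"dz": -0.1,"spin": 0},
    {"dx": 3.0,"dy": 0,"dz": -0.1,"spin": 0},
    {"dx": 3.5,"dy": 0,"dz": -0.1,"spin": 0},
    {"dx": 4.0,"dy": 0,"dz": -0.1,"spin": 0},
    {"dx": 4.5,"dy": 0,"dz": -0.1,"spin": 0},
    {"dx": 5.0,"dy": 0,"dz": -0.1,"spin": 0},
    {"dx": 5.5,"dy": 0,"dz": -0.1,"spin": 0},
    {"dx": 6.0,"dy": 0,"dz": -0.1,"spin": 0},
  ],
)

```text
time: 13.45
tcp_pos: [0.6501, 0.1005, 0.0391]
orientation: [0.685, 0.729, 0.014, 0.013]
force: [0.1, -1.4, -0.3]
finger_gap: 0.002
```

```bash
python3 - <<'E'
from h import *
O=np.array([.6383,.3011]);d=np.array([-.061,.998])
f=ctrl.grab_frame('wrist'); save(f,'w8.png',s=1.2)
s=ctrl.read_state(); print((s['tcp_pos'][:2]-O)@d, s['orientation'].round(4))
for x in(-.12,-.045): go([*(O+x*d),.038],93.5)
E
```

```text
-0.1999666034443464 [0.6844 0.7289 0.0145 0.0121]
go [8.   0.07 0.12] spin 0.1 | t 13.5 tcp [0.6499 0.1014 0.039 ] f [0.3 0.1 0.2] gap -0.003
go [15.5   0.08  0.13] spin 0.1 | t 13.5 tcp [0.6499 0.1014 0.039 ] f [0.3 0.1 0.2] gap -0.003
```

View pics/w8.png

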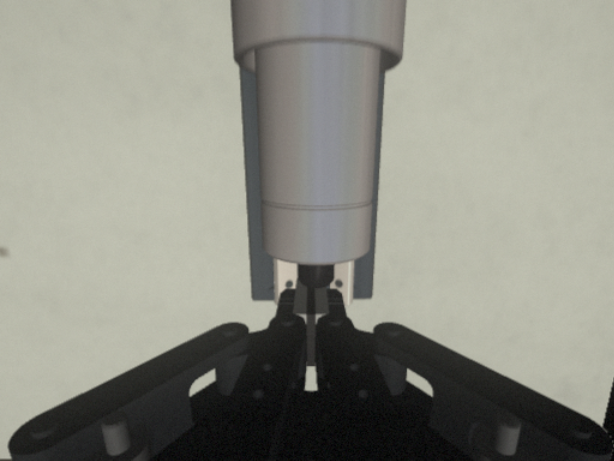

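The inner can has entered the middle can's mouth (rim at row 65) and the fingers are on the knob at column 316. Continue.

step_arm(
  plan=[
    {"dx": 0.6,"dy": 0,"dz": 0,"spin": 0},
    {"dx": 1.2,"dy": 0,"dz": 0,"spin": 0},
    {"dx": 1.8,"dy": 0,"dz": 0,"spin": 0},
    {"dx": 2.4,"dy": 0,"dz": 0,"spin": 0},
    {"dx": 3.0,"dy": 0,"dz": 0,"spin": 0},
    {"dx": 3.6,"dy": 0,"dz": 0,"spin": 0},
    {"dx": 4.2,"dy": 0,"dz": 0.1,"spin": 0},
    {"dx": 4.8,"dy": 0,"dz": 0.1,"spin": 0},
    {"dx": 5.4,"dy": 0,"dz": 0.1,"spin": 0},
    {"dx": 6.0,"dy": 0,"dz": 0.1,"spin": 0},
    {"dx": 6.6,"dy": 0.1,"dz": 0.1,"spin": 0},
    {"dx": 7.2,"dy": 0.1,"dz": 0.1,"spin": 0},
  ],
)

```text
time: 14.5
tcp_pos: [0.6461, 0.1737, 0.0377]
orientation: [0.684, 0.729, 0.014, 0.012]
force: [0.5, -1.9, -1.0]
finger_gap: -0.003
```

```bash
python3 - <<'E'
from h import *
O=np.array([.6383,.3011]);d=np.array([-.061,.998])
f=ctrl.grab_frame('wrist'); save(f,'w9.png',s=1.2)
s=ctrl.read_state(); print((s['tcp_pos'][:2]-O)@d, s['orientation'].round(4))
for x in(-.06,-.045): go([*(O+x*d),.037],93.5)
E
```

```text
-0.12636654340852158 [0.6842 0.7291 0.0145 0.0116]
go [6.64 0.01 0.11] spin 0.1 | t 14.55 tcp [0.646  0.175  0.0378] f [ 0.8  0.8 -0.1] gap 0.001
go [8.14 0.02 0.11] spin 0.1 | t 14.55 tcp [0.646  0.175  0.0378] f [ 0.8  0.8 -0.1] gap 0.001
```

View pics/w9.png

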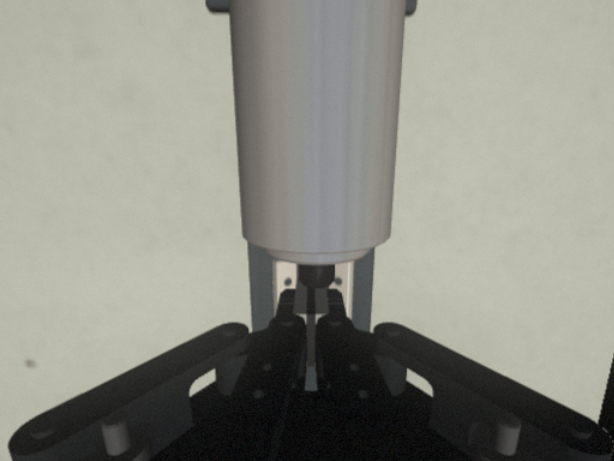

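The small can is nearly fully in, with its cap end just proud of the rim at row 245. Keep pushing, slower.

step_arm(
  plan=[
    {"dx": 0.5,"dy": 0,"dz": 0,"spin": 0},
    {"dx": 1.0,"dy": 0,"dz": 0,"spin": 0},
    {"dx": 1.5,"dy": 0,"dz": 0,"spin": 0},
    {"dx": 2.0,"dy": 0,"dz": 0,"spin": 0},
    {"dx": 2.5,"dy": 0,"dz": 0,"spin": 0},
    {"dx": 3.0,"dy": 0,"dz": 0,"spin": 0},
    {"dx": 3.5,"dy": 0,"dz": 0,"spin": 0},
    {"dx": 4.0,"dy": 0,"dz": 0,"spin": 0},
    {"dx": 4.5,"dy": 0,"dz": 0,"spin": 0},
    {"dx": 5.0,"dy": 0,"dz": 0,"spin": 0},
    {"dx": 5.5,"dy": 0,"dz": 0,"spin": 0},
    {"dx": 6.0,"dy": 0,"dz": 0,"spin": 0},
  ],
)

```text
time: 15.55
tcp_pos: [0.6425, 0.2353, 0.0385]
orientation: [0.684, 0.729, 0.015, 0.012]
force: [0.2, -4.1, 2.6]
finger_gap: 0.001
```

step_arm(
  plan=[
    {"dx": 0.3,"dy": 0,"dz": 0,"spin": 0},
    {"dx": 0.6,"dy": 0,"dz": 0,"spin": 0},
    {"dx": 0.9,"dy": 0,"dz": 0,"spin": 0},
    {"dx": 1.2,"dy": 0,"dz": 0,"spin": 0},
    {"dx": 1.5,"dy": 0,"dz": 0,"spin": 0},
  ],
)

```text
time: 15.97
tcp_pos: [0.6412, 0.2506, 0.0381]
orientation: [0.684, 0.729, 0.015, 0.012]
force: [0.0, -2.4, 0.8]
finger_gap: 0.002
```

```bash
python3 - <<'E'
from h import *
O=np.array([.6383,.3011]);d=np.array([-.061,.998])
f=ctrl.grab_frame('wrist'); save(f,'w10.png',s=1.2)
s=ctrl.read_state(); print((s['tcp_pos'][:2]-O)@d, s['orientation'].round(4))
for x in(-.045,): go([*(O+x*d),.037],93.5)
E
```

```text
-0.049968004426434336 [0.6842 0.7291 0.0149 0.0113]
go [0.5  0.01 0.12] spin 0.1 | t 16.02 tcp [0.6412 0.2512 0.0382] f [-0.6 -1.5  0.4] gap -0.0
```

View pics/w10.png

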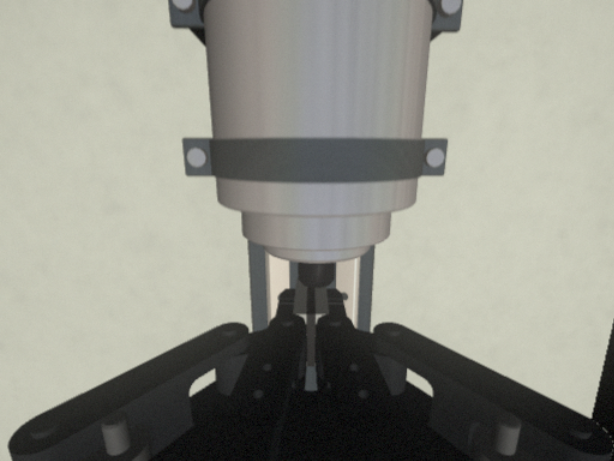

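The middle can is in with its rim still some 14 mm proud. Push in small steps until the force shows it has bottomed.

step_arm(
  plan=[
    {"dx": 0.2,"dy": 0,"dz": 0,"spin": 0},
    {"dx": 0.4,"dy": 0,"dz": 0,"spin": 0},
    {"dx": 0.4,"dy": 0,"dz": 0,"spin": 0},
  ],
)

```text
time: 16.27
tcp_pos: [0.6409, 0.254, 0.0379]
orientation: [0.684, 0.729, 0.014, 0.012]
force: [1.0, -6.4, -0.1]
finger_gap: 0.001
```

step_arm(
  plan=[
    {"dx": 0.2,"dy": 0,"dz": 0,"spin": 0},
    {"dx": 0.3,"dy": 0,"dz": 0,"spin": 0},
    {"dx": 0.3,"dy": 0,"dz": 0,"spin": 0},
  ],
)

```text
time: 16.52
tcp_pos: [0.641, 0.254, 0.0378]
orientation: [0.684, 0.729, 0.011, 0.014]
force: [0.2, -10.5, 3.0]
finger_gap: 0.003
```

step_arm(
  plan=[
    {"dx": 0.3,"dy": 0,"dz": 0,"spin": 0},
    {"dx": 0.5,"dy": 0,"dz": 0,"spin": 0},
    {"dx": 0.5,"dy": 0,"dz": 0,"spin": 0},
    {"dx": 0.5,"dy": 0,"dz": 0,"spin": 0},
  ],
)

```text
time: 16.85
tcp_pos: [0.6411, 0.254, 0.0378]
orientation: [0.684, 0.729, 0.008, 0.017]
force: [-1.1, -17.3, 5.1]
finger_gap: 0.0
```

```bash
python3 - <<'E'
from h import *
O=np.array([.6383,.3011]);d=np.array([-.061,.998])
f=ctrl.grab_frame('wrist'); pickle.dump(f,open('w11.pkl','wb')); g=f['color'].mean(2)
save(f,'w11.png',s=1.2)
s=ctrl.read_state(); print((s['tcp_pos'][:2]-O)@d, s['orientation'].round(4),s['force'])
print([int(x) for x in g[150:245,262]])
E
```

```text
-0.04713068163027899 [0.6841 0.7292 0.0076 0.0168] [ -0.52759776 -16.79650348   4.66241055]
[83, 85, 84, 82, 83, 87, 84, 85, 85, 85, 84, 81, 82, 82, 80, 83, 85, 118, 149, 157, 155, 157, 159, 156, 158, 157, 155, 158, 157, 158, 155, 158, 160, 160, 158, 160, 159, 158, 160, 159, 158, 162, 157, 146, 137, 152, 160, 163, 162, 161, 158, 161, 161, 161, 163, 160, 160, 160, 159, 162, 153, 140, 149, 158, 156, 156, 156, 158, 149, 142, 120, 83, 56, 53, 56, 56, 56, 51, 57, 54, 54, 54, 51, 50, 50, 49, 46, 48, 51, 48, 54, 55, 57, 56, 55]
```

View pics/w11.png

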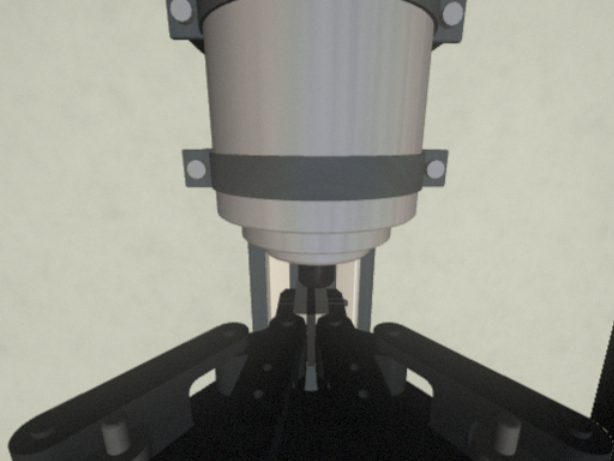

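```bash
python3 - <<'E'
from h import *
O=np.array([.6383,.3011]);d=np.array([-.061,.998]); f=pickle.load(open('w11.pkl','rb'))
for r,z,n in((194,.09,'outer 0'),(211,.078,'mid -10'),(221,.067,'cap -18')): print(n,((ray(f,262,r,z)[:2]-O)@d*1e3).round(1))
E
```

```text
outer 0 -0.8
mid -10 -11.1
cap -18 -19.6
```

The middle rim is 10.3 mm proud of the outer (10 expected) and the cap 8.5 mm proud of the middle rim (8 expected). There was no motion between 10 N and 17 N, so both are home. Back off, rise and check.

step_arm(
  plan=[
    {"dx": -0.5,"dy": 0,"dz": 0,"spin": 0},
    {"dx": -1.5,"dy": 0,"dz": 0,"spin": 0},
    {"dx": -3,"dy": 0,"dz": 0,"spin": 0},
    {"dx": -5,"dy": 0,"dz": -0.5,"spin": 0},
    {"dx": -6,"dy": 0,"dz": -3,"spin": 0},
    {"dx": -6,"dy": 0,"dz": -7,"spin": 0},
    {"dx": -6,"dy": 0,"dz": -11,"spin": 0},
    {"dx": -6,"dy": 0,"dz": -15,"spin": 0},
    {"dx": -6,"dy": 0,"dz": -17,"spin": 0},
    {"dx": -6,"dy": 0,"dz": -17,"spin": 0},
    {"dx": -6,"dy": 0,"dz": -17,"spin": 0},
  ],
)

```text
time: 17.82
tcp_pos: [0.6398, 0.1962, 0.2109]
orientation: [0.684, 0.729, 0.009, 0.018]
force: [0.5, 0.4, -0.6]
finger_gap: 0.002
```

```bash
python3 - <<'E'
from h import *
O=np.array([.6383,.3011]);d=np.array([-.061,.998])
f=ctrl.grab_frame('wrist'); pickle.dump(f,open('w12.pkl','wb')); save(f,'w12.png',s=1.2)
s=ctrl.read_state(); print(s['time'],s['tcp_pos'],s['force'])
P=cloud(f); q=P.reshape(-1,3); x=(q[:,:2]-O)@d; y=(q[:,:2]-O)@np.array([-.998,-.061])
for lo,hi in((-.06,-.034),(-.032,-.022),(-.017,-.012),(-.009,-.003),(.005,.012)):
    k=(x>lo)&(x<hi)&(abs(y)<.005)&(q[:,2]>0); print(lo,hi,np.percentile(q[k,2],[50,95]).round(4) if k.sum() else None)
E
```

```text
17.8667 [0.63864503 0.19596296 0.20817379] [ 0.01548739 -0.45201263 -0.92871953]
-0.06 -0.034 [0.0117 0.0137]
-0.032 -0.022 [0.053 0.055]
-0.017 -0.012 [0.0686 0.0697]
-0.009 -0.003 [0.0795 0.0806]
0.005 0.012 [0.0902 0.0916]
```

The depth profile after retreat matches the nested stack: knob from x = -34 mm, then steps at 69, 80 and 90 mm height.

```bash
python3 -c "
from h import *
print(ctrl.hand_in())"
```

```text
the job is handed in; nothing more can be done
None
```

The shield is assembled and handed in at about 17.9 s. I laid the open middle can and then the capped inner can on their strips. I then pushed the knob with the shut fingers until the inner can was home in the middle can and the middle can home in the outer one, and drew the arm clear.

- **Force at the end of the push:** the row did not move as the push rose from about 10 to 17 N, so it had bottomed.
- **Fit in the last wrist picture:** the middle rim stood 10.3 mm proud of the outer (10 expected). The cap edge stood 8.5 mm proud of the middle rim (8 expected), within pixel error.
- **Depth after backing off:** heights along the row were about 53 mm (knob), 69 mm (inner can), 80 mm (middle) and 90 mm (outer), which fits the nested stack.
- **Failed or not checked:** my first descend and grip calls for the middle can were refused because rows lacked some keys; nothing moved. The final picture could not be viewed because the 12-picture limit was reached, so that check was numeric only. I did not re-measure the bystanders; the arm's path kept clear of them.

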